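# Cradle the centrifuge pair

### The job

Lay the two orange-capped centrifuge tubes in the mint-green tube rest, one in each V-groove, so that each lies level, bears on both notched end plates and cannot roll; either tube may go in either groove, cap either way round. Set them down rather than dropping them, and leave the blue-capped tube where it is.

Things in the scene. Friction and masses are not known exactly. Their poses are not given: they have to be found in the camera images.
- tube_a_mid (a point): White centrifuge tube with orange screw cap, lying on the bench; one of the two tubes to be laid in the rest. Straight round cylinder, 30 mm diameter, 116 mm long (cap: the last 18 mm at +x, same diameter), about 50 g. The point is its centre, 15 mm above the bench at the start; x runs along the tube to the cap. Rolls if knocked.
- tube_b_mid (a point): White centrifuge tube with orange screw cap, lying on the bench; the other of the two tubes to be laid in the rest. Straight round cylinder, 30 mm diameter, 116 mm long (cap: the last 18 mm at +x, same diameter), about 50 g. The point is its centre, 15 mm above the bench at the start; x runs along the tube to the cap. Rolls if knocked.
- tube_blue_mid (a point): White centrifuge tube with blue screw cap, lying on the bench; a bystander, to be left where it is. Straight round cylinder, 30 mm diameter, 116 mm long (cap: the last 18 mm at +x, same diameter), about 50 g. The point is its centre, 15 mm above the bench at the start; x runs along the tube to the cap. Rolls if knocked.
- rest: Mint-green fixed rest: base 90 (x) x 190 (y) x 8 mm; two upright plates, 10 mm thick, 42 high, at x = -40 and +40 (70 mm clear between them for fingers). Each has 90-degree V-notches at y = -55 and +55, 44 wide at the top, bottom 20 above the bench: two empty grooves along x. A cradled tube is centred at x 0, y -55 or +55, axis 41 mm above the bench. Origin: middle of the underside, at bench level.
There are look-alikes about, which are no part of the job. What is shaped like the part that bears tube_b_mid but brown or red is not meant. Leave any turquoise or yellow look-alike of the part that bears tube_a_mid alone.

How it is judged:
By the outcome, as a careful person would: the job done as asked, in the order asked, and still so for the second after the job is handed in, with the robot touching nothing.
It also fails if it takes over 54 s, if anything falls off the work surface, if the arm or the gripper's body presses on something with over 40 N, if the wrist force passes 120 N, or if a joint passes its speed limit or range.

### The arm

A 6-joint arm with a two-finger parallel gripper is mounted at the origin on the work surface. World frame = base frame: x ahead of the robot, y to its left, z up, the work surface at z = 0. Lengths are in m, angles in rad, forces in N, time in s.
With the tool pointing down it reaches from about 0.3 to 0.875 m from the base axis. Payload 6.4 kg.
Tool frame: the origin (TCP) lies between the finger pads; the fingertips stand 14 mm ahead of it and the grasp point (between the pads) lies 5 mm behind it; z points along the fingers, y is the direction in which the jaws open and shut (so a half turn about z gives the same grasp; the last joint's range is limited). The gripper opens to 85 mm and grips with 20 to 120 N. Pads are 22 mm wide; open, the fingers measure 114 mm over their backs; the gripper's body (76 mm by 85 mm) begins 54 mm behind the grasp point. The pads swing forward as they close: fully open they stand 13 mm farther back than shut.
Start: joints at [1.054, 0.181, 1.607, -0, 1.354, -0.206], TCP at [0.176, 0.547, 0.245] pointing down, gripper open.
Joint ranges: [-2.99, 2.99], [-0.89, 2.07], [0.3, 2.58], [-1.14, 4.28], [0, 2.63], [-3.12, 3.12]. Speed limits (rad/s): [2.57, 2.57, 3.01, 3.14, 3.14, 3.14].

### API

Orientations are given as a unit quaternion [x, y, z, w].
In Python, from cell import manip, capture, camera_model gives the robot as it stands.
- The arm moves only by the tool jog_arm, never from a script. Its argument "targets" is a list of rows, each an object with "linear": the shift along the world's x, y, z in m, a list of three; "twist": the turn, a rotation vector about the world's x, y, z in rad, a list of three; "hand": the finger opening in m, from 0 to 0.0854. In form: [{"linear": [x, y, z], "twist": [ax, ay, az], "hand": hand}, ...]. A call has 1 to 5 rows; each row is the pose to reach, as a shift and turn from the pose measured when the call began; what a row does not reach only later rows make up. A row lasts 1/8 s, in which the tool goes at most 62.5 mm and 10.7 degrees, less where a joint would pass 70% of its speed; a pose out of reach is approached as far as the arm can. A call with a gripper value outside its range is refused whole. The fingers move at their own pace and stop on an object; "grip_force" is the grip in N (left out, the last holds). Time passes only in rows, so rows that repeat a pose let the fingers close. It gives the time, the measured TCP pose, the force and the opening at its end, in the units of the state.
- manip.observe(): the state, without advancing time (a new reading comes with each control period).
- capture(name): name is "scene" or "top" or "wrist"; returns the picture (420x560x3 uint8, red, green, blue); there is no depth.
- camera_model(name): a dict with "vfov" (degrees; the focal length in pixels is half the picture's height over the tangent of half this angle, whatever the lens; pixels are square), "cx", "cy" (the principal point, pixels), "R" (3x3) and "t" (3): a world point X has camera coordinates R X + t; the wrist camera has in their place "T_tool_cam" (4x4, takes a point from camera to tool coordinates, whose origin is the TCP and whose axes are the flange's). Camera axes: x right, y down, z forward; pixel columns grow to the right and rows downward; lengths in m; the calibration is good to about 2 mm. A picture is of the moment at which its call begins: read the wrist's pose just before it. camera_model takes no time and is no camera call.
- manip.hand_in(): hands the job in, once; it reports no verdict.
The state is a dict: "time": time; "qpos": joint angles; "joint_vel": joint speeds; "effort": joint torques, N m; "eef_pos": TCP position; "ee_rot": TCP orientation; "wrist_force": force on the tool from outside, world axes, zero at the start; "torque": the same for the moment, N m; "opening": finger opening in m.
Only numpy, scipy, OpenCV 4.12 (cv2) and the standard library are available. Lean on these libraries where they do the work, as an engineer would, in place of code of your own. Each camera call takes 0.05 s, during which the arm holds its last target.

## Working session

There is one attempt and no reset: what is moved stays moved. The work goes in short steps, Python scripts to look and compute and a tool call to move; the robot and the scene stay as the last step left them, time stands still between calls to the robot, and variables do not carry over. Pictures are saved under pics/ and viewed, and the job is handed in when it is done.

Besides the shell and the picture viewer there is one more tool, called after ">>>" as name([rows], argument=value, ...), one row to a line, values as JSON. jog_arm: Moves the arm, as the interface text tells. Its arguments: {"type":"object","properties":{"targets":{"type":"array"},"grip_force":{"type":"number"}},"required":["targets"]}

```bash
ls; mkdir -p pics; python3 - <<'E'
from cell import manip,capture,camera_model
import cv2
print(manip.observe())
for n in ("top","scene"):
    im=capture(n); cv2.imwrite(f"pics/{n}0.png",im[:,:,::-1]); print(n,camera_model(n))
print(camera_model("wrist"))
E
```

```text
pics
{'time': 0.0, 'qpos': array([ 1.05366639e+00,  1.81523943e-01,  1.60801302e+00, -4.81182908e-06,
        1.35382517e+00, -2.06272409e-01]), 'joint_vel': array([ 0.00010932, -0.00032507,  0.00223427, -0.00040837, -0.00028129,
       -0.00057473]), 'effort': array([-2.36217311e-03, -4.44867218e+01, -3.51337552e+01, -6.33477175e-04,
        9.22708452e-03,  8.45784797e-06]), 'eef_pos': array([0.17557629, 0.54697349, 0.24439134]), 'ee_rot': array([ 1.54803133e-01,  9.87944941e-01, -8.28320373e-04, -3.10880387e-04]), 'wrist_force': array([ 0.05192528, -0.47137291,  0.12638505]), 'torque': array([-0.01268623,  0.03001543, -0.01549403]), 'opening': 0.0858275634285972}
top {'vfov': 49.569157708686205, 'cx': 275.14367289771985, 'cy': 209.74930146758558, 'R': array([[ 0.07299825, -0.99733058, -0.00172494],
       [-0.97497325, -0.07099745, -0.2106811 ],
       [ 0.20999624,  0.01706112, -0.97755332]]), 't': array([-0.04537676,  0.48647412,  0.93146109])}
scene {'vfov': 55.785767234926034, 'cx': 283.2098494180283, 'cy': 206.0498706035311, 'R': array([[-0.85601305,  0.5167644 ,  0.01400784],
       [ 0.43012868,  0.72700993, -0.53520639],
       [-0.28675945, -0.45211848, -0.84460517]]), 't': array([ 0.45576554, -0.183161  ,  0.94521695])}
{'vfov': 63.90060845948159, 'cx': 279.15141331940106, 'cy': 208.4464244937505, 'T_tool_cam': array([[-1.28924045e-03, -9.60483171e-01, -2.78335079e-01,
         6.97405427e-02],
       [ 9.99999041e-01, -1.09745173e-03, -8.44864025e-04,
         8.78701237e-04],
       [ 5.06018364e-04, -2.78335901e-01,  9.60483665e-01,
        -1.29207280e-01],
       [ 0.00000000e+00,  0.00000000e+00,  0.00000000e+00,
         1.00000000e+00]])}
```

View pics/top0.png

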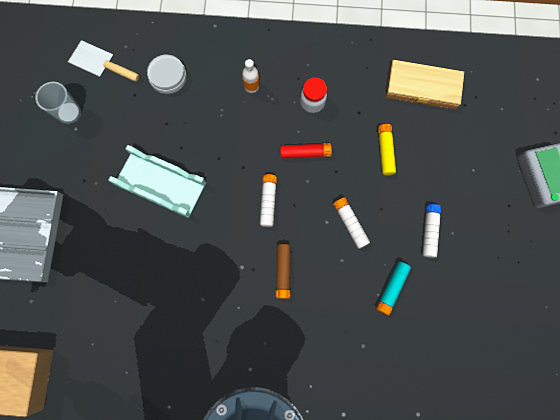

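View pics/scene0.png

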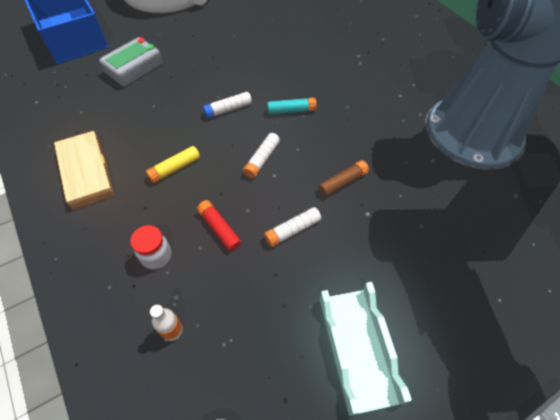

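```bash
cat > h.py <<'E'
import numpy as np,cv2
from cell import camera_model
def ray(n,uv):
    c=camera_model(n);f=210/np.tan(np.radians(c['vfov'])/2)
    d=np.array([(uv[0]-c['cx'])/f,(uv[1]-c['cy'])/f,1.]);R=c['R']
    return -R.T@c['t'],R.T@d
def plane(n,uv,z):
    o,d=ray(n,uv);return o+d*(z-o[2])/d[2]
def proj(n,X):
    c=camera_model(n);f=210/np.tan(np.radians(c['vfov'])/2)
    p=c['R']@np.asarray(X,float)+c['t'];return np.array([c['cx']+f*p[0]/p[2],c['cy']+f*p[1]/p[2]])
def tubes(n,im):
    h=cv2.cvtColor(im,cv2.COLOR_RGB2HSV)
    white=cv2.inRange(h,(0,0,130),(179,70,255)); org=cv2.inRange(h,(5,170,120),(18,255,255)); blue=cv2.inRange(h,(105,150,90),(125,255,255))
    out=[]
    for name,cap in (("orange",org),("blue",blue)):
        m=cv2.morphologyEx(white|cap,cv2.MORPH_CLOSE,np.ones((5,5)))
        k,l,s,cc=cv2.connectedComponentsWithStats(m)
        for i in range(1,k):
            if not 300<s[i,4]<2000: continue
            a=(l==i); nc=(a&(cap>0)).sum(); nw=(a&(white>0)).sum()
            if nc<30 or nw<200: continue
            pts=np.argwhere(a)[:,::-1].astype(np.float32)
            r=cv2.minAreaRect(pts); b=cv2.boxPoints(r)
            e=sorted([(np.linalg.norm(b[j]-b[(j+1)%4]),j) for j in range(4)])
            mids=[(b[j]+b[(j+1)%4])/2 for _,j in e[:2]]
            cp=np.argwhere(a&(cap>0))[:,::-1].mean(0)
            mids.sort(key=lambda p:np.linalg.norm(p-cp))
            P=[plane(n,p,.015) for p in mids]; d=P[0]-P[1]
            out.append((name,((P[0]+P[1])/2).round(4),round(float(np.degrees(np.arctan2(d[1],d[0]))),1),round(float(np.linalg.norm(d)),4),np.mean(mids,0).round(1)))
    return out
E
python3 - <<'E'
from h import *
for n in("top","scene"):
    im=cv2.imread(f"pics/{n}0.png")
    for t in tubes(n,im[:,:,::-1].copy()): print(n,t)
im=cv2.imread("pics/top0.png")[135:225,100:215]; a=cv2.resize(im,None,fx=6,fy=6,interpolation=cv2.INTER_CUBIC); cv2.imwrite("pics/rt.png",a)
im=cv2.imread("pics/scene0.png")[275:420,310:420]; a=cv2.resize(im,None,fx=4,fy=4,interpolation=cv2.INTER_CUBIC); cv2.imwrite("pics/rs.png",a)
E
```

```text
top ('orange', array([0.8208, 0.0738, 0.015 ]), -175.2, 0.0864, array([250.5,  75.5], dtype=float32))
top ('orange', array([0.5194, 0.0085, 0.015 ]), 0.6, 0.1195, array([268.1, 199.6], dtype=float32))
top ('orange', array([ 0.4808, -0.1803,  0.015 ]), 31.6, 0.1182, array([351.3, 222.3], dtype=float32))
top ('blue', array([ 0.4765, -0.3601,  0.015 ]), -2.8, 0.1188, array([431.9, 230. ], dtype=float32))
scene ('orange', array([ 0.4777, -0.1815,  0.015 ]), 31.6, 0.1295, array([261.6, 153.6], dtype=float32))
scene ('orange', array([0.5143, 0.0094, 0.015 ]), 1.5, 0.1217, array([293.1, 225.1], dtype=float32))
scene ('orange', array([0.8039, 0.0546, 0.015 ]), 98.4, 0.0688, array([164. , 320.2], dtype=float32))
scene ('blue', array([ 0.4732, -0.359 ,  0.015 ]), -3.0, 0.1207, array([227.1, 103.3], dtype=float32))
```

View pics/rt.png

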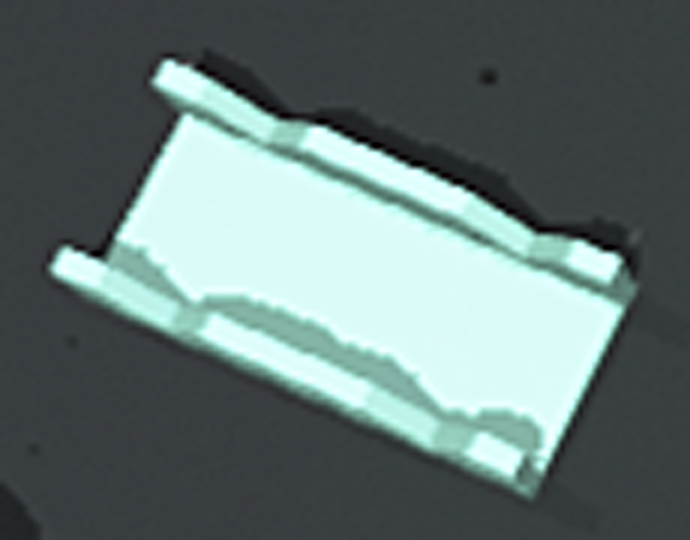

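View pics/rs.png

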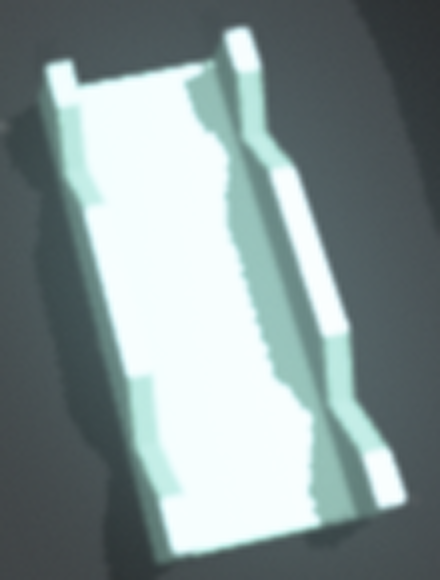

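```bash
python3 - <<'E'
from h import *
from scipy.optimize import least_squares
T=[(45,95,165,60),(35,95,155,85),(45,-95,622,258),(35,-95,612,283),(-35,95,65,247),(-45,95,52,270),(-35,-95,527,457),(-45,-95,515,478)]
S=[(-45,-95,248,28),(-35,-95,224,33),(-45,95,406,498),(-35,95,380,508),(35,-95,72,62),(45,-95,46,68)]
D=[("top",x,y,100+(u+.5)/6-.5,135+(v+.5)/6-.5) for x,y,u,v in T],[("scene",x,y,310+(u+.5)/4-.5,275+(v+.5)/4-.5) for x,y,u,v in S]
def fit(D):
    def r(p):
        c,s=np.cos(p[2]),np.sin(p[2]);o=[]
        for n,x,y,u,v in D:
            x,y=x/1e3,y/1e3;o+=list(proj(n,[p[0]+c*x-s*y,p[1]+s*x+c*y,.042])-(u,v))
        return o
    q=least_squares(r,[.5,.25,-.4]);return q.x,q.fun.round(1)
for d in(D[0],D[1],D[0]+D[1]):
    p,f=fit(d);print(p,np.degrees(p[2]),f)
    c,s=np.cos(p[2]),np.sin(p[2])
    for y in(.055,-.055):print("groove",p[0]-s*y,p[1]+c*y)
E
```

```text
[ 0.54123528  0.25926287 -0.34737946] -19.903377007779582 [ 0.4  0.2  0.  -0.1  0.   0.3 -0.3  0.1  0.1  0.2  0.2  0.3 -0.2 -0.7
 -0.2 -0.1]
groove 0.5599591997948187 0.3109776171038039
groove 0.5225113530822442 0.2075481301255175
[ 0.54142568  0.26177865 -0.3447783 ] -19.754341575454383 [-0.3 -0.   0.3 -0.2  0.1  0.8  0.3 -0.2 -0.7 -0.1  0.2 -0.5]
groove 0.5600150188809945 0.31354192620604465
groove 0.5228363350920826 0.21001538143744874
[ 0.54138587  0.26076769 -0.3475126 ] -19.911005294049833 [-0.2  0.1 -0.6 -0.3 -0.6  0.2 -1.  -0.  -0.5  0.1 -0.5  0.2 -0.9 -0.8
 -0.9 -0.2 -0.4 -0.5  0.1 -0.7 -0.4  0.3 -0.3 -0.8 -0.9 -0.7 -0.  -1.1]
groove 0.5601166775123391 0.3124799359091546
groove 0.5226550606630557 0.20905543560561196
```

>>> jog_arm([
  {"linear": [0.17, -0.26, 0.0], "twist": [0, 0, 0.16], "hand": 0.085},
  {"linear": [0.17, -0.26, 0.0], "twist": [0, 0, 0.33], "hand": 0.085},
  {"linear": [0.17, -0.26, 0.0], "twist": [0, 0, 0.33], "hand": 0.085},
  {"linear": [0.17, -0.26, 0.0], "twist": [0, 0, 0.33], "hand": 0.085},
  {"linear": [0.17, -0.26, 0.0], "twist": [0, 0, 0.33], "hand": 0.085},
], grip_force=30)

```text
time: 0.72
eef_pos: [0.3456, 0.286, 0.2443]
ee_rot: [-0.01, 1.0, -0.001, -0.0]
wrist_force: [1.5, 0.3, -0.0]
opening: 0.0849
```

>>> jog_arm([
  {"linear": [0.17, -0.278, 0.0], "twist": [0, 0, 0], "hand": 0.085},
  {"linear": [0.17, -0.278, 0.0], "twist": [0, 0, 0], "hand": 0.085},
  {"linear": [0.17, -0.278, 0.0], "twist": [0, 0, 0], "hand": 0.085},
  {"linear": [0.17, -0.278, 0.0], "twist": [0, 0, 0], "hand": 0.085},
  {"linear": [0.17, -0.278, 0.0], "twist": [0, 0, 0], "hand": 0.085},
])

```text
time: 1.35
eef_pos: [0.5083, 0.019, 0.2442]
ee_rot: [-0.01, 1.0, -0.001, -0.0]
wrist_force: [0.5, 0.8, 0.8]
opening: 0.0849
```

```bash
cat >> h.py <<'E'
import cell
from scipy.spatial.transform import Rotation as Ro
_cm=camera_model
WST=None
def camera_model(n):
    c=_cm(n)
    if n!="wrist": return c
    T=np.eye(4);T[:3,:3]=Ro.from_quat(WST['ee_rot']).as_matrix();T[:3,3]=WST['eef_pos']
    M=np.linalg.inv(T@c['T_tool_cam']);c['R']=M[:3,:3];c['t']=M[:3,3];return c
def wshot(name):
    global WST
    WST=cell.manip.observe();im=cell.capture("wrist");cv2.imwrite(f"pics/{name}.png",im[:,:,::-1]);return im
E
sed -i 's/300<s\[i,4\]<2000/300<s[i,4]<40000/' h.py
python3 - <<'E'
from h import *
im=wshot("w1")
for t in tubes("wrist",im):print(t)
E
```

```text
('orange', array([ 0.4796, -0.1831,  0.015 ]), 32.0, 0.1207, array([ 86.5, 145.7], dtype=float32))
('orange', array([0.5212, 0.0086, 0.015 ]), 0.6, 0.1204, array([269.5, 187. ], dtype=float32))
```

View pics/w1.png

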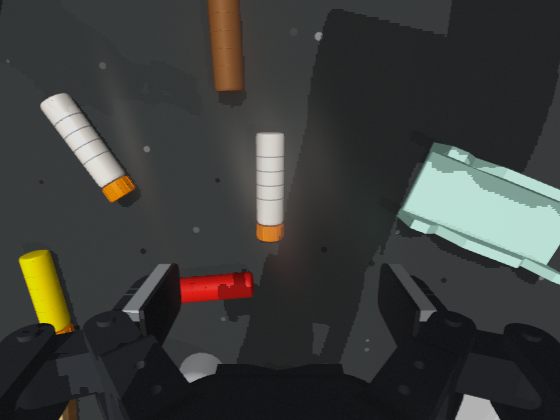

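>>> jog_arm([
  {"linear": [0.0107, -0.0103, -0.05], "twist": [0, 0, -0.007], "hand": 0.07},
  {"linear": [0.0107, -0.0103, -0.11], "twist": [0, 0, -0.007], "hand": 0.07},
  {"linear": [0.0107, -0.0103, -0.17], "twist": [0, 0, -0.007], "hand": 0.07},
  {"linear": [0.0107, -0.0103, -0.19], "twist": [0, 0, -0.007], "hand": 0.07},
  {"linear": [0.0107, -0.0103, -0.19], "twist": [0, 0, -0.007], "hand": 0.07},
])

```text
time: 2.02
eef_pos: [0.5204, 0.0029, 0.0522]
ee_rot: [-0.004, 1.0, -0.002, -0.001]
wrist_force: [0.7, -0.8, 0.1]
opening: 0.0701
```

```bash
python3 -c "
from cell import manip
s=manip.observe();print(s['eef_pos'],s['ee_rot'],s['opening'])"
```

```text
[0.5203797  0.00289583 0.05220081] [-0.00413381  0.99998792 -0.00232552 -0.00129186] 0.07012216581352443
```

>>> jog_arm([
  {"linear": [-0.0012, 0.0058, -0.01], "twist": [0, 0, 0], "hand": 0.065},
  {"linear": [-0.0012, 0.0058, -0.02], "twist": [0, 0, 0], "hand": 0.06},
  {"linear": [-0.0012, 0.0058, -0.03], "twist": [0, 0, 0], "hand": 0.06},
  {"linear": [-0.0012, 0.0058, -0.034], "twist": [0, 0, 0], "hand": 0.06},
  {"linear": [-0.0012, 0.0058, -0.034], "twist": [0, 0, 0], "hand": 0.06},
])

```text
time: 2.65
eef_pos: [0.519, 0.0086, 0.0179]
ee_rot: [-0.004, 1.0, -0.002, -0.002]
wrist_force: [-0.6, -0.0, -0.3]
opening: 0.0598
```

>>> jog_arm([
  {"linear": [0, 0, 0], "twist": [0, 0, 0], "hand": 0.04},
  {"linear": [0, 0, 0], "twist": [0, 0, 0], "hand": 0.034},
  {"linear": [0, 0, 0], "twist": [0, 0, 0], "hand": 0.02},
  {"linear": [0, 0, 0], "twist": [0, 0, 0], "hand": 0.02},
  {"linear": [0, 0, 0], "twist": [0, 0, 0], "hand": 0.02},
])

```text
time: 3.28
eef_pos: [0.5193, 0.0086, 0.0184]
ee_rot: [-0.004, 1.0, -0.002, -0.001]
wrist_force: [-2.2, -0.8, 6.1]
opening: 0.0287
```

>>> jog_arm([
  {"linear": [0, 0, 0.02], "twist": [0, 0, 0], "hand": 0.02},
  {"linear": [0, 0, 0.06], "twist": [0, 0, 0], "hand": 0.02},
  {"linear": [0, 0, 0.12], "twist": [0, 0, 0], "hand": 0.02},
  {"linear": [0, 0, 0.15], "twist": [0, 0, 0], "hand": 0.02},
  {"linear": [0, 0, 0.15], "twist": [0, 0, 0], "hand": 0.02},
])

```text
time: 3.9
eef_pos: [0.5211, 0.0083, 0.171]
ee_rot: [-0.004, 1.0, -0.003, 0.002]
wrist_force: [-0.8, -0.5, 0.6]
opening: 0.0287
```

```bash
python3 - <<'E'
from h import *
im=wshot("w2");print(WST['eef_pos'],WST['ee_rot'],WST['opening'],WST['wrist_force'])
cv2.imwrite("pics/s2.png",cell.capture("scene")[:,:,::-1])
E
```

```text
Traceback (most recent call last):
TypeError: 'NoneType' object is not subscriptable
```

View pics/w2.png

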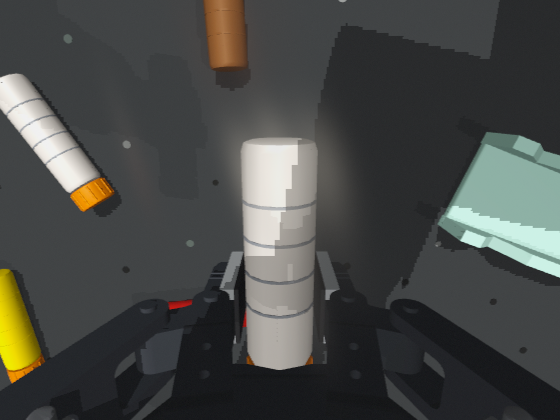

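```bash
python3 - <<'E'
import h
from h import *
h.WST=cell.manip.observe();print(h.WST['eef_pos'],h.WST['opening'])
p=h.WST['eef_pos']
ax=np.array([.5185,p[1],p[2]-.003])
for dx in(-.058,-.02,.02):
    for dy in(.015,-.015): print(dx,dy,h.proj("wrist",ax+[dx,dy,0]).round(1))
    print(h.proj("wrist",ax+[dx,0,.015]).round(1))
cv2.imwrite("pics/s2.png",cell.capture("scene")[:,:,::-1])
E
```

```text
[0.51975091 0.00852302 0.16887318] 0.02878904269539588
-0.058 0.015 [318.1 138.9]
-0.058 -0.015 [240.3 138.3]
[279.  142.1]
-0.02 0.015 [314.6 231.7]
-0.02 -0.015 [242.6 231.1]
[278.3 245.2]
0.02 0.015 [311.3 315.4]
0.02 -0.015 [244.7 314.8]
[277.7 336.5]
```

View pics/s2.png

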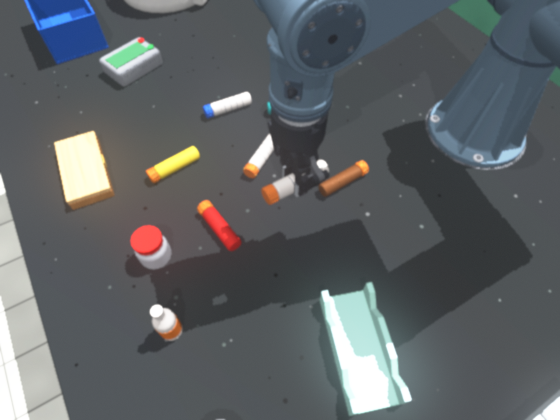

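>>> jog_arm([
  {"linear": [0.01, 0.06, 0], "twist": [0, 0, -0.12], "hand": 0.02},
  {"linear": [0.02, 0.12, 0], "twist": [0, 0, -0.24], "hand": 0.02},
  {"linear": [0.03, 0.18, 0], "twist": [0, 0, -0.357], "hand": 0.02},
  {"linear": [0.035, 0.24, 0], "twist": [0, 0, -0.357], "hand": 0.02},
  {"linear": [0.04, 0.29, 0], "twist": [0, 0, -0.357], "hand": 0.02},
])

```text
time: 4.62
eef_pos: [0.5572, 0.3006, 0.1643]
ee_rot: [0.173, 0.985, -0.003, -0.004]
wrist_force: [0.6, -1.1, -0.4]
opening: 0.0286
```

>>> jog_arm([
  {"linear": [0.002, 0.02, -0.01], "twist": [0, 0, 0], "hand": 0.02},
  {"linear": [0.002, 0.02, -0.03], "twist": [0, 0, 0], "hand": 0.02},
  {"linear": [0.002, 0.02, -0.06], "twist": [0, 0, 0], "hand": 0.02},
  {"linear": [0.002, 0.02, -0.06], "twist": [0, 0, 0], "hand": 0.02},
  {"linear": [0.002, 0.02, -0.06], "twist": [0, 0, 0], "hand": 0.02},
])

```text
time: 5.25
eef_pos: [0.5592, 0.3196, 0.104]
ee_rot: [0.174, 0.985, -0.003, -0.005]
wrist_force: [-0.2, -0.3, 1.4]
opening: 0.0288
```

```bash
python3 - <<'E'
import h
from h import *
wshot("w3");s=h.WST;print(s['eef_pos'],s['ee_rot'],np.degrees(2*np.arctan2(s['ee_rot'][1],s['ee_rot'][0]))-90)
E
```

```text
[0.55918514 0.31963278 0.10396373] [ 0.17366721  0.98478879 -0.0032063  -0.00452407] 69.99747449945329
```

View pics/w3.png

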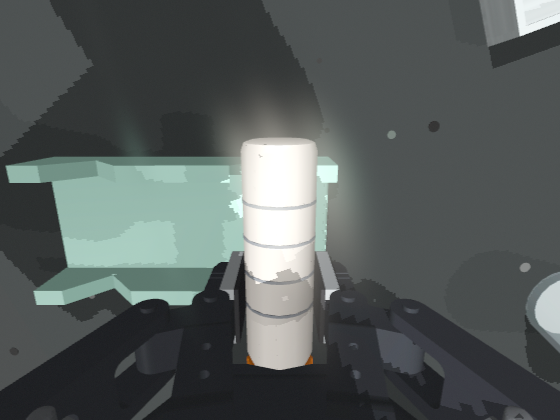

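```bash
python3 - <<'E'
import h
from h import *
im=cv2.imread("pics/w3.png")
cv2.imwrite("pics/w3z.png",cv2.resize(im[145:315,0:350],None,fx=2.25,fy=2.25,interpolation=cv2.INTER_CUBIC))
h.WST=cell.manip.observe()
r=np.array([.5414,.2605]);a=np.radians(-19.9);c,s=np.cos(a),np.sin(a)
for x in(-45,-35,35):
  for y in(-95,-77,-33,33,95):
    X=[r[0]+(c*x-s*y)/1e3,r[1]+(s*x+c*y)/1e3,.042];q=h.proj("wrist",X);print(x,y,q.round(0),((q-[0,145])*2.25).round(0))
E
```

```text
-45 -95 [  5. 163.] [12. 40.]
-45 -77 [ 36. 163.] [82. 39.]
-45 -33 [113. 162.] [253.  39.]
-45 33 [227. 162.] [512.  39.]
-45 95 [336. 162.] [756.  38.]
-35 -95 [  9. 180.] [21. 78.]
-35 -77 [ 40. 180.] [90. 78.]
-35 -33 [115. 180.] [259.  78.]
-35 33 [228. 179.] [513.  77.]
-35 95 [335. 179.] [754.  77.]
35 -95 [ 33. 287.] [ 75. 320.]
35 -77 [ 61. 287.] [138. 320.]
35 -33 [130. 288.] [292. 321.]
35 33 [233. 288.] [524. 321.]
35 95 [330. 288.] [743. 321.]
```

View pics/w3z.png

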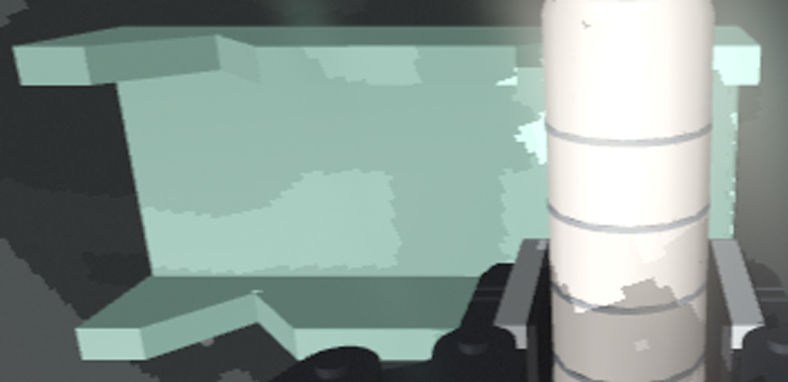

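>>> jog_arm([
  {"linear": [0.0028, -0.0074, 0], "twist": [0, 0, 0], "hand": 0.02},
  {"linear": [0.0028, -0.0074, -0.015], "twist": [0, 0, 0], "hand": 0.02},
  {"linear": [0.0028, -0.0074, -0.03], "twist": [0, 0, 0], "hand": 0.02},
  {"linear": [0.0028, -0.0074, -0.042], "twist": [0, 0, 0], "hand": 0.02},
  {"linear": [0.0028, -0.0074, -0.05], "twist": [0, 0, 0], "hand": 0.02},
])

```text
time: 5.92
eef_pos: [0.5618, 0.3125, 0.0533]
ee_rot: [0.174, 0.985, -0.003, -0.005]
wrist_force: [0.7, 0.5, -1.1]
opening: 0.0287
```

>>> jog_arm([
  {"linear": [0, 0, -0.002], "twist": [0, 0, 0], "hand": 0.02},
  {"linear": [0, 0, -0.004], "twist": [0, 0, 0], "hand": 0.02},
  {"linear": [0, 0, -0.006], "twist": [0, 0, 0], "hand": 0.02},
])

```text
time: 6.3
eef_pos: [0.5622, 0.3127, 0.0477]
ee_rot: [0.173, 0.985, -0.003, -0.004]
wrist_force: [0.2, 1.2, -0.9]
opening: 0.029
```

>>> jog_arm([
  {"linear": [0, 0, -0.001], "twist": [0, 0, 0], "hand": 0.02},
  {"linear": [0, 0, -0.002], "twist": [0, 0, 0], "hand": 0.02},
  {"linear": [0, 0, -0.003], "twist": [0, 0, 0], "hand": 0.02},
])

```text
time: 6.68
eef_pos: [0.5625, 0.3128, 0.0463]
ee_rot: [0.173, 0.985, -0.003, -0.004]
wrist_force: [-6.4, -2.9, 14.2]
opening: 0.029
```

>>> jog_arm([
  {"linear": [-0.0005, -0.0015, 0.001], "twist": [0, 0, 0], "hand": 0.02},
  {"linear": [-0.0005, -0.0015, 0.0], "twist": [0, 0, 0], "hand": 0.02},
  {"linear": [-0.0005, -0.0015, -0.001], "twist": [0, 0, 0], "hand": 0.02},
])

```text
time: 7.05
eef_pos: [0.5619, 0.3112, 0.0449]
ee_rot: [0.173, 0.985, -0.003, -0.004]
wrist_force: [-1.0, -0.2, 0.8]
opening: 0.0285
```

>>> jog_arm([
  {"linear": [0, 0, -0.001], "twist": [0, 0, 0], "hand": 0.02},
  {"linear": [0, 0, -0.002], "twist": [0, 0, 0], "hand": 0.02},
])

```text
time: 7.3
eef_pos: [0.562, 0.3113, 0.0445]
ee_rot: [0.173, 0.985, -0.003, -0.004]
wrist_force: [-7.1, -4.1, 18.0]
opening: 0.029
```

>>> jog_arm([
  {"linear": [0, 0, 0.0005], "twist": [0, 0, 0], "hand": 0.029},
  {"linear": [0, 0, 0.0005], "twist": [0, 0, 0], "hand": 0.033},
  {"linear": [0, 0, 0.0005], "twist": [0, 0, 0], "hand": 0.04},
  {"linear": [0, 0, 0.0005], "twist": [0, 0, 0], "hand": 0.05},
  {"linear": [0, 0, 0.0005], "twist": [0, 0, 0], "hand": 0.055},
])

```text
time: 7.92
eef_pos: [0.5619, 0.3112, 0.0448]
ee_rot: [0.173, 0.985, -0.003, -0.004]
wrist_force: [-1.1, -0.7, 1.0]
opening: 0.0551
```

>>> jog_arm([
  {"linear": [0, 0, 0.01], "twist": [0, 0, 0], "hand": 0.06},
  {"linear": [0, 0, 0.03], "twist": [0, 0, 0], "hand": 0.06},
  {"linear": [0, 0, 0.08], "twist": [0, 0, 0], "hand": 0.07},
  {"linear": [0, 0, 0.13], "twist": [0, 0, 0], "hand": 0.085},
  {"linear": [0, 0, 0.15], "twist": [0, 0, 0], "hand": 0.085},
])

```text
time: 8.55
eef_pos: [0.564, 0.312, 0.2007]
ee_rot: [0.173, 0.985, -0.001, -0.001]
wrist_force: [1.0, 0.2, 0.5]
opening: 0.0846
```

```bash
python3 - <<'E'
import h
from h import *
wshot("w4");s=h.WST;print(s['eef_pos'],s['ee_rot'])
E
```

```text
[0.56399396 0.31199727 0.20074379] [ 1.73283775e-01  9.84870828e-01 -1.27779103e-03 -7.43487126e-04]
```

View pics/w4.png

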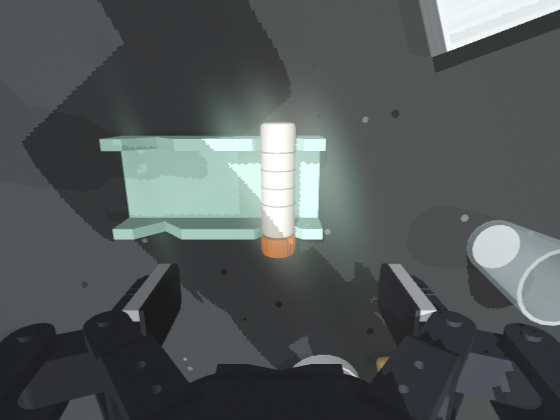

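>>> jog_arm([
  {"linear": [-0.02, -0.05, 0.04], "twist": [0, 0, 0.15], "hand": 0.085},
  {"linear": [-0.03, -0.11, 0.04], "twist": [0, 0, 0.3], "hand": 0.085},
  {"linear": [-0.04, -0.17, 0.04], "twist": [0, 0, 0.45], "hand": 0.085},
  {"linear": [-0.045, -0.23, 0.04], "twist": [0, 0, 0.6], "hand": 0.085},
  {"linear": [-0.05, -0.28, 0.04], "twist": [0, 0, 0.75], "hand": 0.085},
])

```text
time: 9.22
eef_pos: [0.5133, 0.0301, 0.2411]
ee_rot: [-0.202, 0.979, -0.001, -0.0]
wrist_force: [0.6, -1.0, -0.1]
opening: 0.0854
```

>>> jog_arm([
  {"linear": [-0.01, -0.06, 0], "twist": [0, 0, 0.1], "hand": 0.085},
  {"linear": [-0.02, -0.12, 0], "twist": [0, 0, 0.17], "hand": 0.085},
  {"linear": [-0.03, -0.17, 0], "twist": [0, 0, 0.17], "hand": 0.085},
  {"linear": [-0.03, -0.2, 0], "twist": [0, 0, 0.17], "hand": 0.085},
  {"linear": [-0.03, -0.2, 0], "twist": [0, 0, 0.17], "hand": 0.085},
])

```text
time: 9.85
eef_pos: [0.4825, -0.1716, 0.2402]
ee_rot: [-0.282, 0.959, -0.0, -0.001]
wrist_force: [-0.4, -0.4, -0.0]
opening: 0.0849
```

```bash
python3 - <<'E'
import h
from h import *
cell.capture("top") # settle
im=wshot("w5");s=h.WST;print(s['eef_pos'],s['ee_rot'],np.degrees(2*np.arctan2(s['ee_rot'][1],s['ee_rot'][0]))-90)
h.camera_model=h.camera_model
for t in h.tubes("wrist",im):print(t)
E
```

```text
[ 0.48256905 -0.17022272  0.24010286] [-2.82968190e-01  9.59128865e-01 -7.39402031e-05 -9.04347383e-04] 122.87488532659674
('blue', array([ 0.4798, -0.3671,  0.015 ]), 7.9, 0.122, array([112.8,  66.6], dtype=float32))
```

View pics/w5.png

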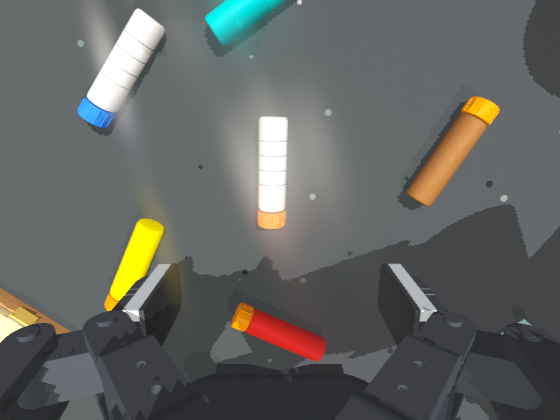

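```bash
python3 - <<'E'
import h
from h import *
h.WST=cell.manip.observe()
im=cv2.imread("pics/w5.png")
m=np.zeros(im.shape[:2],bool);m[100:240,240:305]=(im.max(2)>150)[100:240,240:305]
k,l,s,c=cv2.connectedComponentsWithStats(m.astype(np.uint8))
i=1+np.argmax(s[1:,4]);print(s[i])
b=cv2.boxPoints(cv2.minAreaRect(np.argwhere(l==i)[:,::-1].astype(np.float32)))
e=sorted((np.linalg.norm(b[j]-b[(j+1)%4]),j) for j in range(4))
P=sorted([(b[j]+b[(j+1)%4])/2 for _,j in e[:2]],key=lambda p:-p[1]);print(P)
W=[h.plane("wrist",p,.015) for p in P];d=W[0]-W[1]
print((W[0]+W[1])/2,np.degrees(np.arctan2(d[1],d[0])),np.linalg.norm(d))
E
```

```text
[ 240  111   63  125 5596]
[array([271., 235.], dtype=float32), array([271., 111.], dtype=float32)]
[ 0.48507987 -0.17858479  0.015     ] 32.503311963102014 0.13352056769578716
```

```bash
python3 - <<'E'
import h
from h import *
h.WST=cell.manip.observe()
im=cv2.imread("pics/w5.png")
for r in(125,150,175,200,215,225):
    a=np.where(im[r,230:310].max(1)>190)[0]+230;print(r,a.min(),a.max())
a=np.where(im[90:250,272].max(1)>190)[0]+90;print(a.min(),a.max())
W=[h.plane("wrist",p,.015) for p in((271.7,229),(272.8,116.5))];d=W[0]-W[1]
print((W[0]+W[1])/2,np.degrees(np.arctan2(d[1],d[0])),np.linalg.norm(d))
E
```

```text
125 259 287
150 259 286
175 258 285
200 258 285
215 258 285
225 258 283
117 228
[ 0.48363097 -0.17796117  0.015     ] 32.0072920110932 0.1210421669733435
```

>>> jog_arm([
  {"linear": [-0.0016, -0.0098, -0.05], "twist": [0, 0, -0.015], "hand": 0.07},
  {"linear": [-0.0016, -0.0098, -0.11], "twist": [0, 0, -0.015], "hand": 0.07},
  {"linear": [-0.0016, -0.0098, -0.16], "twist": [0, 0, -0.015], "hand": 0.07},
  {"linear": [-0.0016, -0.0098, -0.185], "twist": [0, 0, -0.015], "hand": 0.07},
  {"linear": [-0.0016, -0.0098, -0.185], "twist": [0, 0, -0.015], "hand": 0.065},
])

```text
time: 10.58
eef_pos: [0.4795, -0.1766, 0.053]
ee_rot: [-0.277, 0.961, 0.002, -0.003]
wrist_force: [-0.1, -0.6, 1.4]
opening: 0.0647
```

```bash
python3 -c "
from cell import manip
s=manip.observe();print(s['eef_pos'],s['ee_rot'],s['opening'])"
```

```text
[ 0.47945986 -0.17661992  0.05299994] [-0.27729265  0.96077946  0.00219367 -0.00260867] 0.0646503231877813
```

>>> jog_arm([
  {"linear": [0.0015, -0.0034, -0.008], "twist": [0, 0, 0], "hand": 0.065},
  {"linear": [0.0015, -0.0034, -0.02], "twist": [0, 0, 0], "hand": 0.06},
  {"linear": [0.0015, -0.0034, -0.03], "twist": [0, 0, 0], "hand": 0.06},
  {"linear": [0.0015, -0.0034, -0.0345], "twist": [0, 0, 0], "hand": 0.06},
  {"linear": [0.0015, -0.0034, -0.0345], "twist": [0, 0, 0], "hand": 0.06},
])

```text
time: 11.2
eef_pos: [0.4807, -0.1799, 0.0181]
ee_rot: [-0.277, 0.961, 0.002, -0.003]
wrist_force: [-1.1, -0.7, 0.3]
opening: 0.0595
```

>>> jog_arm([
  {"linear": [0, 0, 0], "twist": [0, 0, 0], "hand": 0.04},
  {"linear": [0, 0, 0], "twist": [0, 0, 0], "hand": 0.034},
  {"linear": [0, 0, 0], "twist": [0, 0, 0], "hand": 0.02},
  {"linear": [0, 0, 0], "twist": [0, 0, 0], "hand": 0.02},
  {"linear": [0, 0, 0], "twist": [0, 0, 0], "hand": 0.02},
])

```text
time: 11.82
eef_pos: [0.481, -0.1801, 0.0186]
ee_rot: [-0.277, 0.961, 0.002, -0.003]
wrist_force: [-0.5, 0.9, 5.9]
opening: 0.029
```

>>> jog_arm([
  {"linear": [0, 0, 0.02], "twist": [0, 0, 0], "hand": 0.02},
  {"linear": [0, 0, 0.06], "twist": [0, 0, 0], "hand": 0.02},
  {"linear": [0, 0, 0.12], "twist": [0, 0, 0], "hand": 0.02},
  {"linear": [0, 0, 0.15], "twist": [0, 0, 0], "hand": 0.02},
  {"linear": [0, 0, 0.15], "twist": [0, 0, 0], "hand": 0.02},
])

```text
time: 12.45
eef_pos: [0.4826, -0.1811, 0.1713]
ee_rot: [-0.277, 0.961, -0.0, -0.001]
wrist_force: [-0.3, -0.7, -0.5]
opening: 0.029
```

```bash
python3 - <<'E'
import h
from h import *
wshot("w6");s=cell.manip.observe();print(s['eef_pos'],s['ee_rot'],s['opening'],np.degrees(2*np.arctan2(s['ee_rot'][1],s['ee_rot'][0]))-90)
E
```

```text
[ 0.48139465 -0.18034147  0.16923523] [-0.27728968  0.96078331  0.00141467 -0.00196328] 0.0288610495717889 122.19711842352473
```

View pics/w6.png

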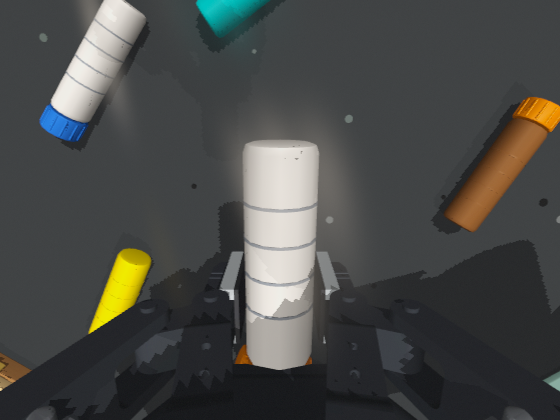

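>>> jog_arm([
  {"linear": [0.01, 0.05, 0], "twist": [0, 0, -0.15], "hand": 0.02},
  {"linear": [0.02, 0.1, 0], "twist": [0, 0, -0.3], "hand": 0.02},
  {"linear": [0.03, 0.15, 0], "twist": [0, 0, -0.45], "hand": 0.02},
  {"linear": [0.035, 0.2, 0], "twist": [0, 0, -0.6], "hand": 0.02},
  {"linear": [0.04, 0.25, 0], "twist": [0, 0, -0.75], "hand": 0.02},
])

```text
time: 13.12
eef_pos: [0.52, 0.0714, 0.1669]
ee_rot: [0.096, 0.995, 0.002, -0.003]
wrist_force: [0.9, -0.3, -0.3]
opening: 0.0291
```

>>> jog_arm([
  {"linear": [0.001, 0.05, 0], "twist": [0, 0, -0.1], "hand": 0.02},
  {"linear": [0.002, 0.1, 0], "twist": [0, 0, -0.16], "hand": 0.02},
  {"linear": [0.002, 0.13, -0.02], "twist": [0, 0, -0.16], "hand": 0.02},
  {"linear": [0.002, 0.13, -0.05], "twist": [0, 0, -0.16], "hand": 0.02},
  {"linear": [0.002, 0.13, -0.05], "twist": [0, 0, -0.16], "hand": 0.02},
])

```text
time: 13.75
eef_pos: [0.5184, 0.2012, 0.1124]
ee_rot: [0.175, 0.984, 0.001, -0.007]
wrist_force: [-0.2, 0.8, -1.0]
opening: 0.0289
```

```bash
python3 - <<'E'
import h
from h import *
wshot("w7");s=cell.manip.observe();print(s['eef_pos'],s['ee_rot'],s['opening'],np.degrees(2*np.arctan2(s['ee_rot'][1],s['ee_rot'][0]))-90)
E
```

```text
[0.52003529 0.20108098 0.11440434] [ 0.17559086  0.98444624  0.00136063 -0.00562092] 0.028962936766763626 69.77356968110715
```

View pics/w7.png

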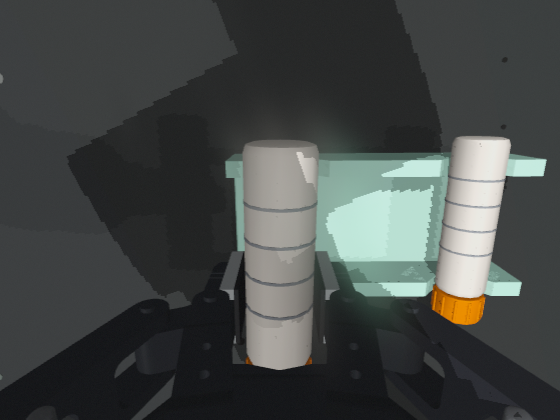

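```bash
python3 - <<'E'
from h import *
s=cell.manip.observe();M=Ro.from_quat(s['ee_rot']).as_matrix();print(s['eef_pos'],M.round(4))
z=M[:,2];print(np.cross(z,[0,0,-1]))
E
```

```text
[0.52003529 0.20108098 0.11440434] [[-9.383e-01  3.457e-01 -1.060e-02]
 [ 3.457e-01  9.383e-01  4.700e-03]
 [ 1.150e-02  7.000e-04 -9.999e-01]]
[-0.0046529  -0.01058916 -0.        ]
```

>>> jog_arm([
  {"linear": [0.0046, 0.0067, 0], "twist": [-0.0047, -0.0106, 0.004], "hand": 0.02},
  {"linear": [0.0046, 0.0067, -0.02], "twist": [-0.0047, -0.0106, 0.004], "hand": 0.02},
  {"linear": [0.0046, 0.0067, -0.04], "twist": [-0.0047, -0.0106, 0.004], "hand": 0.02},
  {"linear": [0.0046, 0.0067, -0.053], "twist": [-0.0047, -0.0106, 0.004], "hand": 0.02},
  {"linear": [0.0046, 0.0067, -0.058], "twist": [-0.0047, -0.0106, 0.004], "hand": 0.02},
])

```text
time: 14.42
eef_pos: [0.5248, 0.2077, 0.0562]
ee_rot: [0.174, 0.985, -0.0, -0.0]
wrist_force: [0.5, -0.3, -0.2]
opening: 0.029
```

>>> jog_arm([
  {"linear": [0, 0, -0.001], "twist": [0, 0, 0], "hand": 0.02},
  {"linear": [0, 0, -0.001], "twist": [0, 0, 0], "hand": 0.02},
])

```text
time: 14.68
eef_pos: [0.5253, 0.2078, 0.0558]
ee_rot: [0.174, 0.985, 0.0, 0.001]
wrist_force: [-0.4, 0.1, 0.2]
opening: 0.0288
```

>>> jog_arm([
  {"linear": [-0.0006, 0, -0.003], "twist": [0, 0, 0], "hand": 0.02},
  {"linear": [-0.0006, 0, -0.005], "twist": [0, 0, 0], "hand": 0.02},
  {"linear": [-0.0006, 0, -0.007], "twist": [0, 0, 0], "hand": 0.02},
  {"linear": [-0.0006, 0, -0.009], "twist": [0, 0, 0], "hand": 0.02},
  {"linear": [-0.0006, 0, -0.01], "twist": [0, 0, 0], "hand": 0.02},
])

```text
time: 15.3
eef_pos: [0.5246, 0.2077, 0.0456]
ee_rot: [0.174, 0.985, 0.0, 0.0]
wrist_force: [0.4, 1.5, -0.4]
opening: 0.0289
```

>>> jog_arm([
  {"linear": [0, 0, -0.001], "twist": [0, 0, 0], "hand": 0.02},
  {"linear": [0, 0, -0.0015], "twist": [0, 0, 0], "hand": 0.02},
  {"linear": [0, 0, -0.002], "twist": [0, 0, 0], "hand": 0.02},
])

```text
time: 15.68
eef_pos: [0.5248, 0.2078, 0.0449]
ee_rot: [0.174, 0.985, -0.0, 0.0]
wrist_force: [-5.0, -2.3, 14.5]
opening: 0.0288
```

Seated at the expected height (14 N up). Release and lift.

>>> jog_arm([
  {"linear": [0, 0, 0.0], "twist": [0, 0, 0], "hand": 0.029},
  {"linear": [0, 0, 0.0], "twist": [0, 0, 0], "hand": 0.033},
  {"linear": [0, 0, 0.0], "twist": [0, 0, 0], "hand": 0.04},
  {"linear": [0, 0, 0.0], "twist": [0, 0, 0], "hand": 0.05},
  {"linear": [0, 0, 0.0], "twist": [0, 0, 0], "hand": 0.055},
])

```text
time: 16.3
eef_pos: [0.5248, 0.2078, 0.0448]
ee_rot: [0.174, 0.985, -0.0, 0.0]
wrist_force: [-0.1, 0.2, -0.0]
opening: 0.0548
```

>>> jog_arm([
  {"linear": [0, 0, 0.01], "twist": [0, 0, 0], "hand": 0.055},
  {"linear": [0, 0, 0.03], "twist": [0, 0, 0], "hand": 0.055},
  {"linear": [0, 0, 0.08], "twist": [0, 0, 0], "hand": 0.055},
  {"linear": [0, 0, 0.13], "twist": [0, 0, 0], "hand": 0.055},
  {"linear": [0, 0, 0.19], "twist": [0, 0, 0], "hand": 0.055},
])

```text
time: 16.92
eef_pos: [0.5241, 0.2076, 0.2365]
ee_rot: [0.174, 0.985, -0.0, -0.0]
wrist_force: [1.2, 0.5, -0.6]
opening: 0.0547
```

>>> jog_arm([
  {"linear": [-0.05, -0.03, 0.02], "twist": [0, 0, 0], "hand": 0.055},
  {"linear": [-0.09, -0.06, 0.02], "twist": [0, 0, 0], "hand": 0.055},
  {"linear": [-0.09, -0.06, 0.02], "twist": [0, 0, 0], "hand": 0.055},
  {"linear": [-0.09, -0.06, 0.02], "twist": [0, 0, 0], "hand": 0.055},
])

```text
time: 17.42
eef_pos: [0.4347, 0.1477, 0.2575]
ee_rot: [0.174, 0.985, 0.0, 0.001]
wrist_force: [0.7, 0.7, 0.6]
opening: 0.0549
```

```bash
python3 - <<'E'
import h
from h import *
wshot("w8")
a=[cell.capture(n) for n in("top","scene")]
for n,i in zip(("top","scene"),a):
    cv2.imwrite(f"pics/{n}8.png",i[:,:,::-1])
    for t in h.tubes(n,i):print(n,t)
print(cell.manip.observe()['eef_pos'])
E
```

```text
top ('orange', array([0.8208, 0.0738, 0.015 ]), -175.2, 0.0864, array([250.5,  75.5], dtype=float32))
top ('blue', array([ 0.4765, -0.3601,  0.015 ]), -2.8, 0.1188, array([431.9, 230. ], dtype=float32))
scene ('orange', array([0.803 , 0.0569, 0.015 ]), 108.1, 0.0728, array([165., 321.], dtype=float32))
scene ('blue', array([ 0.473 , -0.3586,  0.015 ]), -4.3, 0.1211, array([227.3, 103.4], dtype=float32))
[0.43489427 0.14798569 0.25668722]
```

View pics/w8.png

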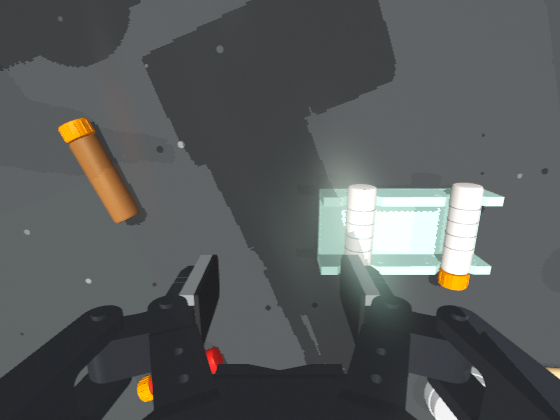

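View pics/scene8.png

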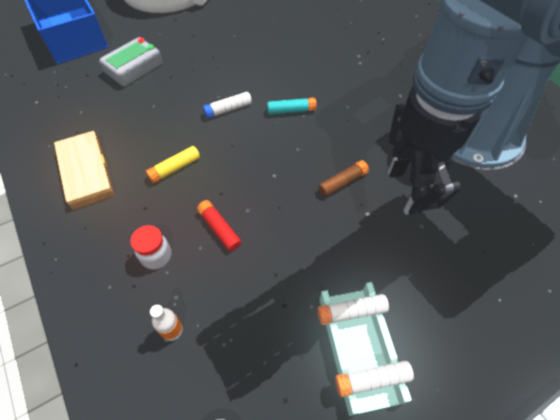

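View pics/top8.png

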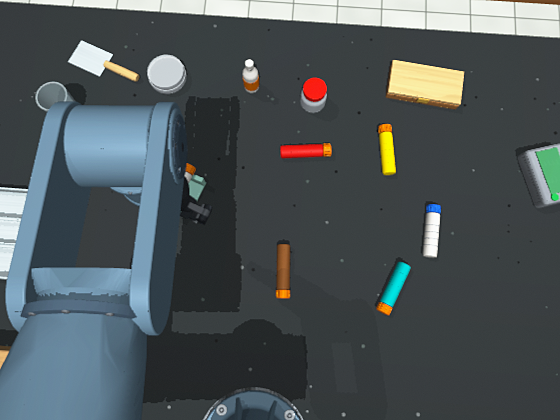

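```bash
python3 - <<'E'
from h import *
im=cv2.imread("pics/scene8.png");cv2.imwrite("pics/s8z.png",cv2.resize(im[275:420,310:420],None,fx=4,fy=4,interpolation=cv2.INTER_CUBIC))
a=np.radians(-19.9);d=np.array([np.cos(a),np.sin(a),0])
for c in([.5605,.3122,.041],[.523,.209,.041]):
    print([((proj("scene",np.array(c)+k*d)-[310,275])*4).round() for k in(.058,-.058)])
E
```

```text
[array([106., 441.]), array([395., 379.])]
[array([ 37., 160.]), array([302., 108.])]
```

View pics/s8z.png

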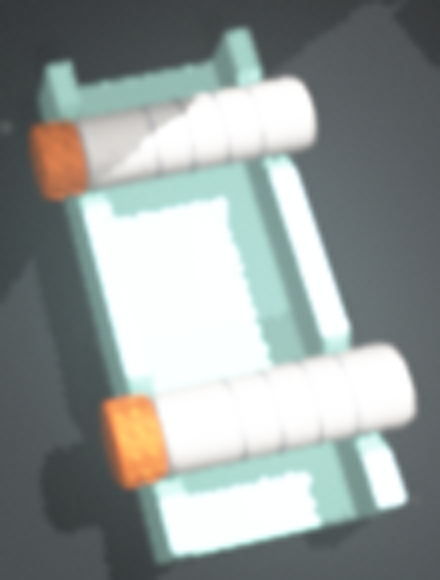

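```bash
python3 -c "
from cell import manip
print(manip.observe()['time'],manip.hand_in())"
```

```text
the job is handed in; nothing more can be done
17.575 None
```

Both orange-capped tubes are lying in the mint-green rest, one in each V-groove. I handed the job in at 17.6 s, with the gripper raised clear of everything.

- **Placing:** I lowered each tube until it touched the rest, with 14–18 N upward force at the wrist. The tool stood 44.5–45 mm above the bench, about where a tube axis of 41 mm puts it. I released each tube there, so neither was dropped. The first tube touched the groove side about 2 mm too high, so I shifted it 1.5 mm sideways before seating it.
- **Last checks:** In the scene picture both tubes lie across both notched plates. Their ends are within about 1 mm of where I expected at 41 mm height, except the first tube's uncapped end at about 3 px (a few mm).
- **Blue-capped tube:** It did not move. The top camera gave the same position before and after, and the scene camera agreed to 0.4 mm. I did not touch the coloured look-alikes.
- **Disagreements:** The wrist camera placed the rest about 2 mm from the other two cameras' estimate. It also put the second tube a few mm further along its length. I allowed for both. In the final top view the arm hid the rest, so that camera could not confirm the placing.

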